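Swing the prep board home against its rail and cam-lock it

TASK

The prep board has been left swung out on its board lock. Without lifting it off its stud, push its free end round until its long back edge lies flush along the rear rail, then turn the clamp lever until the eccentric just holds the board snug: stop as soon as it has firmly taken up the slack, as forcing the lever further crushes the board's end. Leave the board locked and everything around it undisturbed.

Things in the scene. Friction and masses are not known exactly. Their poses are not given: they have to be found in the camera images.
- board_lock: Fixed steel base 150 x 405 mm, 3 mm thick. Origin: its underside, mid-length, below the locked board's centreline; x to the rear rail, y along it to the stud end, z up. Rail: 26 mm high, rubber face at x = 52.5 mm, from y = -118 to +118 mm. Stud: 18 mm thick, 33 mm high, at x = 1.5, y = 150 mm, bolted in a slot, each time up to 2 mm either way along y. Clamp: at the other end.
- prep_board: Loose plain wooden board 300 x 105 x 18 mm, 0.3 to 0.65 kg, lying on the base, its 24 mm hanging hole loosely over the stud. Origin: underside, at the hole's centre; from there it runs 268 mm along its -y to the free end and 32 mm along +y. Starts swung 0.16 to 0.28 rad out from the rail, towards the robot. Home: axes parallel to the base's, origin at about x = 0 of the base.
- board_tip (a point): Middle of the board's free end face, 9 mm above its underside (268 mm from the hole's centre along the board's -y).
- clamp: Steel clamp block, 84 x 42 mm foot, bolted in slots on the base beyond the board's free end, each time up to 1.5 mm nearer to or farther from it. Carries the eccentric and lever. Origin: under the pivot, on the base's top. Axes as the base's: the board's end lies at its +y.
- cam_axis (a point): Point on the vertical pivot of eccentric and lever, 20 mm above the base's top. The eccentric is a steel disc of 20 mm radius, its centre 12 mm off the pivot; it reaches 20 + 12 sin(q - 1.3) mm from the pivot towards the board, q being the lever's joint value.
- lever_knob (a point): Middle of the upright round black knob on the lever's tip: 18 mm thick, from 21 to 55 mm above the base's top (this point 42 mm above it), 95 mm from the pivot. The lever is a 10 mm round bar, 23 to 33 mm above the base's top. At joint value 0 the lever points along the clamp's -y, 5 degrees round to -x.
- cam_lever (a joint): Angle of the lever, rad; grows clockwise from above, 0 (fully open) to 2.7; starts at 0 to 0.15. Push at the knob: loose lever 1.6 N, shoving the board along to the stud up to 3 N; then the stud's stiff rubber bush (18 N/mm) takes the load and the push rises 1.5 to 3 N per 0.1 rad. At 4.5 to 6.5 N it is snug (20 to 35 N on the board) and stays put by friction when let go; over 8.5 N it is forced.
- lemon: Bystander: a lemon, 83 x 58 x 58 mm, left of the board lock. Origin: centre of its underside.
- garlic: Bystander: a garlic bulb, 53 mm, left of the board lock. Origin: centre of its underside.
- salt_shaker: Bystander: a glass salt shaker, 44 mm wide, 90 mm high, behind the rail. Origin: centre of its underside.
- tumbler: Bystander: a clear glass, 81 mm wide, 91 mm high, behind the rail. Origin: centre of its underside.
- wooden_spoon: Bystander: a wooden spoon, 283 mm long, lying left in front of the board lock. Origin: centre of its underside.
- bottle_opener: Bystander: a bottle opener, 144 mm long, lying behind the rail. Origin: centre of its underside.
- teaspoon: Bystander: a teaspoon, 138 mm long, lying left of the board lock. Origin: centre of its underside.

How it is judged:
By the outcome, as a careful person would: the job done as asked, in the order asked, and still so for the second after the job is handed in, with the robot touching nothing.
It also fails if it takes over 66 s, if anything falls off the work surface, if the arm or the gripper's body presses on something with over 40 N, if the wrist force passes 120 N, or if a joint passes its speed limit or range.

ROBOT

A 6-joint arm with a two-finger parallel gripper is mounted at the origin on a cart in front of the work surface, level with it; the furniture and walls round the work are solid. World frame = base frame: x ahead of the robot, y to its left, z up, the work surface at z = 0. Lengths are in m, angles in rad, forces in N, time in s.
With the tool pointing down it reaches from about 0.3 to 0.825 m from the base axis. Payload 5.4 kg.
Tool frame: the origin (TCP) lies on the centre line of the jaws, within the pads' length; the fingertips stand 8 mm ahead of it and the grasp point (between the pads) lies 11 mm behind it (bot.tip_extent is the distance from the TCP to the fingertips, in m); z points along the fingers, y is the line along which they close (so a half turn about z gives the same grasp; the last joint's range is limited). The gripper opens to 92 mm and grips with 3 to 60 N. Pads are 20 mm wide; open, the fingers measure 128 mm over their backs; the gripper's body (75 mm by 189 mm) begins 69 mm behind the grasp point.
Start: joints at [-1.5, 0.158, 1.597, -0, 1.386, -0.21], TCP at [0.159, -0.552, 0.223] pointing down, gripper open.
Joint ranges: [-2.91, 2.91], [-0.94, 2.29], [0.18, 2.7], [-1.29, 4.43], [0.17, 2.64], [-3, 3]. Speed limits (rad/s): [2.57, 2.57, 3.14, 3.14, 3.14, 3.14].

INTERFACE

Orientations are given as a rotation vector (axis times angle).
In Python, from rig import bot gives the robot as it stands.
- The arm moves only by the tool carry_out, never from a script. Its argument "increments" is a list that holds one entry, the list of rows, each a list of 5 numbers: the shift along the tool's x, y, z scaled (see below), then the turn about the tool's z scaled (see below), then the finger opening in mm, from 0 to 91.9. A call has 1 to 10 rows; each row is the pose to reach, as a shift and turn from the pose commanded when the call began, along the tool's axes at that moment; what a row does not reach only later rows make up. The controller multiplies each number of a shift by 40 cm and each number of a turn by 90 degrees. A row lasts 1/10 s, in which the tool goes at most 50 mm and 8.59 degrees, less where a joint would pass 70% of its speed; a pose out of reach is approached as far as the arm can. A call with a number of a shift or a turn outside -1 to 1 is refused whole. A call with a gripper value outside its range is refused whole. The fingers move at their own pace and stop on an object; the grip force is fixed at half the most. Time passes only in rows, so rows that repeat a pose let the fingers close. It gives the time, the measured TCP pose, the force, the opening and the grip force at its end, in the units of the state.
- bot.state(): the state, without advancing time (a new reading comes with each control period).
- bot.get_image(name): name is "side" or "top" or "wrist"; returns a dict with "image" (384x512x3 uint8, red, green, blue), "fovy" (degrees; the focal length in pixels is half the picture's height over the tangent of half this angle, whatever the lens; pixels are square), "cx", "cy" (the principal point, pixels), "cam_to_world" (4x4, takes a point from camera to world coordinates). Camera axes: x right, y up, looking along -z (the intrinsics and any distortion apply to the point x, -y, -z); pixel columns grow to the right and rows downward; lengths in m; the calibration is good to about 2 mm. A picture is of the moment at which its call begins. There is no depth.
- bot.close_job(): hands the job in; it is judged then, once.
Trained networks look in a picture, given as the dict that the camera call returned (one of the last four; its "shot" number tells which), for a name from the list of things; names that differ only in an ending like _2 or _b are one class to them, and where a whole thing is asked for, a point or a joint stands for the part that bears it (a point fixed in the world has none). Each returns a list of dicts, best first, with "confidence" (0 to 1); they miss things now and then, are a little off and sometimes report something else, mostly with a low value. They report only what shows in the picture. A call takes as long as a camera call.
- bot.recognise(picture, thing): "rect" ([left, top, width, height] in pixels, round what is visible of it).
- bot.masks_of(picture, thing): "pixels" (384x512 bool, what is visible of it) and "rect" ([left, top, width, height] in pixels, round what is visible of it).
- bot.spot_point(picture, thing): "position" ([column, row] in pixels: a listed point, or the origin of a listed thing).
The state is a dict: "time": time; "joint_positions": joint angles; "qd": joint speeds; "joint_efforts": joint torques, N m; "position": TCP position; "tcp_rot": TCP orientation; "ft_force": force on the tool from outside, world axes, zero at the start; "moment": the same for the moment, N m; "grip_width": opening from 0.0 (shut) to 1.0 (fully open); "grip_force": force on a finger pad.
Only numpy, scipy, OpenCV 4.12 (cv2) and the standard library are available. Lean on these libraries where they do the work, as an engineer would, in place of code of your own. Each camera call takes 0.05 s, during which the arm holds its last target. There are 200 camera calls.

## Working session

There is one attempt and no reset: what is moved stays moved. The work goes in short steps, Python scripts to look and compute and a tool call to move; the robot and the scene stay as the last step left them, time stands still between calls to the robot, and variables do not carry over. Pictures are saved under pics/ and viewed, at most 10 in all, crops included, and the job is handed in when it is done.

Besides the shell and the picture viewer there is one more tool, called by a JSON object that holds its "name" and its "arguments". carry_out: Moves the arm, as the interface text tells. Shifts and turns lie within -1 to 1; 1 stands for 40 cm of shift or 90 degrees of turn. Its arguments: {"type":"object","properties":{"increments":{"type":"array","items":{"type":"array","items":{"type":"array","items":{"type":"number"}}}}},"required":["increments"]}

```bash
ls; mkdir -p pics
cat > h.py <<'E'
import numpy as np, cv2
from rig import bot
from scipy.spatial.transform import Rotation as R
def ray(p,uv):
    f=192/np.tan(np.radians(p['fovy'])/2)
    d=np.array([(uv[0]-p['cx'])/f,-(uv[1]-p['cy'])/f,-1.])
    T=np.array(p['cam_to_world']); return T[:3,3],T[:3,:3]@d
def at(p,uv,z):
    o,d=ray(p,uv); return (o+d*(z-o[2])/d[2])
def proj(p,X):
    f=192/np.tan(np.radians(p['fovy'])/2)
    T=np.array(p['cam_to_world']); c=T[:3,:3].T@(np.array(X)-T[:3,3])
    return np.array([p['cx']-f*c[0]/c[2],p['cy']+f*c[1]/c[2]])
E
cat > a.py <<'E'
from h import *
s=bot.state(); print({k:np.round(v,3) for k,v in s.items()})
for n in ['top','side']:
    p=bot.get_image(n); cv2.imwrite(f'pics/{n}0.png',p['image'][:,:,::-1])
    print(n,[k for k in p if k!='image'],p['fovy'],p['cx'],p['cy'],p.get('distortion'),np.round(p['cam_to_world'],3).tolist())
    for t,z in [('board_lock',0),('prep_board',.003),('board_tip',.012),('clamp',.003),('cam_axis',.023),('lever_knob',.045),('salt_shaker',0),('tumbler',0),('lemon',0),('garlic',0),('wooden_spoon',0),('teaspoon',0)]:
        for r in bot.spot_point(p,t)[:2]:
            print(t,np.round(r['position'],1),round(r['confidence'],2),np.round(at(p,r['position'],z),4))
E
python3 a.py
```

```text
pics
{'time': np.float64(0.0), 'joint_positions': array([-1.5  ,  0.159,  1.598, -0.   ,  1.386, -0.21 ]), 'qd': array([-0.001, -0.001, -0.   , -0.001,  0.001,  0.   ]), 'joint_efforts': array([ 1.0000e-03, -3.8557e+01, -3.2211e+01,  7.0000e-02,  3.8000e-02,
       -0.0000e+00]), 'position': array([ 0.159, -0.552,  0.222]), 'tcp_rot': array([-3.109, -0.439, -0.   ]), 'ft_force': array([0.381, 0.077, 0.22 ]), 'moment': array([-0.013,  0.017,  0.032]), 'grip_force': np.float64(0.0), 'grip_width': np.float64(0.998)}
top ['fovy', 'cx', 'cy', 'cam_to_world', 'shot'] 53.02608645857988 255.55231151732082 186.13727048918298 None [[0.24, 0.949, -0.204, 0.361], [-0.971, 0.235, -0.049, -0.091], [0.001, 0.21, 0.978, 1.126], [0.0, 0.0, 0.0, 1.0]]
board_lock [280.5 203.7] 0.62 [ 0.5615 -0.1192  0.    ]
prep_board [229.1 190.8] 0.63 [0.5621 0.0383 0.003 ]
board_tip [309.4 231. ] 0.61 [ 0.5017 -0.2181  0.012 ]
clamp [329.5 209.1] 0.97 [ 0.5801 -0.263   0.003 ]
clamp [231.  188.6] 0.47 [0.5699 0.0345 0.003 ]
cam_axis [326.5 205.6] 0.62 [ 0.5841 -0.2494  0.023 ]
lever_knob [363.8 220.7] 0.77 [ 0.5628 
[... 797 characters left out ...]
669 0.0196 0.003 ]
board_tip [300.2 182.1] 0.91 [ 0.514  -0.2239  0.012 ]
clamp [287.1 172.7] 0.74 [ 0.5741 -0.2673  0.003 ]
clamp [271.2 199.7] 0.37 [ 0.5674 -0.1181  0.003 ]
cam_axis [287.4 173.8] 0.88 [ 0.5614 -0.2353  0.023 ]
cam_axis [273.4 199. ] 0.56 [ 0.5533 -0.1009  0.023 ]
lever_knob [299.8 149.2] 0.67 [ 0.5639 -0.3549  0.045 ]
salt_shaker [209.6 199.3] 0.66 [ 0.7399 -0.0496  0.    ]
tumbler [221.2 174. ] 0.61 [ 0.7709 -0.1794  0.    ]
lemon [246.5 306.3] 0.91 [0.4722 0.2498 0.    ]
lemon [184.  279.7] 0.62 [0.6426 0.2424 0.    ]
garlic [213.4 293.7] 0.69 [0.5575 0.2497 0.    ]
wooden_spoon [288.3 284.7] 0.72 [0.4081 0.1554 0.    ]
teaspoon [182.1 279.5] 0.65 [0.6471 0.2437 0.    ]
```

View pics/top0.png

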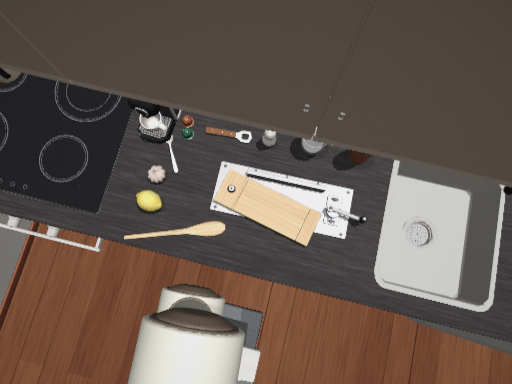

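View pics/side0.png

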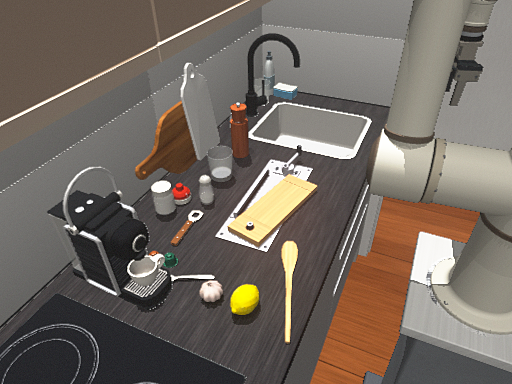

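```bash
cat >> h.py <<'E'
def inc(xyz,yaw=None,s=None):
    """world target -> tool-axis increments; yaw=world heading of tool x"""
    s=s or bot.state(); Rt=R.from_rotvec(s['tcp_rot']).as_matrix()
    d=Rt.T@(np.array(xyz)-s['position'])
    y0=np.arctan2(Rt[1,0],Rt[0,0]); t=0
    if yaw is not None: t=-((yaw-y0+np.pi)%(2*np.pi)-np.pi)   # tool z down
    print('pos',np.round(s['position'],4),'yaw',round(y0,3),'inc',np.round(d/.4,4),'turn',round(t/(np.pi/2),4),'dist',round(np.linalg.norm(d),3))
E
python3 - <<'E'
from h import *
p=bot.get_image('top')
for uv in [(225,165),(353,182),(344,235),(213,206)]: print(at(p,uv,.003))
m=bot.masks_of(p,'prep_board'); print(m[0]['confidence'],m[0]['rect'])
print(R.from_rotvec(bot.state()['tcp_rot']).as_matrix().round(3))
inc([.45,-.2,.3],0.0)
q=bot.get_image('wrist'); cv2.imwrite('pics/w0.png',q['image'][:,:,::-1]); T=np.array(q['cam_to_world']);print(T.round(3),q['fovy'])
E
```

```text
[0.63595024 0.07051058 0.003     ]
[ 0.67729128 -0.31476379  0.003     ]
[ 0.51569565 -0.31921083  0.003     ]
[0.50634961 0.0727444  0.003     ]
0.84 [211.5, 169.3, 111.3, 80.6]
[[ 0.961  0.277  0.   ]
 [ 0.277 -0.961  0.   ]
 [ 0.    -0.    -1.   ]]
pos [ 0.1593 -0.5525  0.2226] yaw 0.281 inc [ 0.9424 -0.6453 -0.1934] turn 0.1787 dist 0.463
[[ 0.277  0.933  0.23   0.224]
 [-0.961  0.269  0.066 -0.534]
 [-0.    -0.24   0.971  0.384]
 [ 0.     0.     0.     1.   ]] 70.34243307953057
```

Run:
```python
from h import *
inc([.48,-.17,.27],0.05)
```

```text
pos [ 0.1593 -0.5524  0.2226] yaw 0.281 inc [ 1.0352 -0.6965 -0.1184] turn 0.1469 dist 0.501
```

{"name": "carry_out", "arguments": {"increments": [[[0.12, -0.08, -0.12, 0.02, 0], [0.22, -0.15, -0.12, 0.04, 0], [0.33, -0.23, -0.12, 0.06, 0], [0.44, -0.31, -0.12, 0.08, 0], [0.55, -0.38, -0.12, 0.1, 0], [0.66, -0.46, -0.12, 0.12, 0], [0.77, -0.54, -0.12, 0.14, 0], [0.87, -0.61, -0.12, 0.147, 0], [0.98, -0.68, -0.12, 0.147, 0], [0.98, -0.68, -0.12, 0.147, 0]]]}}

```text
time: 2.45
position: [0.4619, -0.1802, 0.2709]
tcp_rot: [3.14, 0.08, 0.001]
ft_force: [0.2, -0.3, -0.4]
grip_width: 0.155
grip_force: 0.0
```

```bash
cat > w.py <<'E'
from h import *
import sys
s=bot.state(); print(s['time'],s['position'].round(4) if hasattr(s['position'],'round') else s['position'],np.round(s['ft_force'],2),s['grip_width'])
p=bot.get_image('wrist'); cv2.imwrite(f'pics/{sys.argv[1]}.png',cv2.resize(p['image'][:,:,::-1],(800,600),interpolation=cv2.INTER_CUBIC))
for t,z in [('board_lock',0),('prep_board',.003),('board_tip',.012),('clamp',.003),('cam_axis',.023),('lever_knob',.045)]:
    for r in bot.spot_point(p,t)[:1]:
        print(t,np.round(r['position'],1),round(r['confidence'],2),np.round(at(p,r['position'],z),4))
np.save('p.npy',p,allow_pickle=True)
E
python3 w.py w1
```

```text
2.45 [ 0.4619 -0.1802  0.2709] [ 0.19 -0.31 -0.37] 0.15452773914316645
board_lock [218.8  91.9] 0.9 [ 0.5738 -0.1162  0.    ]
prep_board [119.7  89.3] 0.68 [0.5697 0.0304 0.003 ]
board_tip [292.  141.3] 0.62 [ 0.5073 -0.2301  0.012 ]
clamp [314.   90.7] 0.77 [ 0.5824 -0.2579  0.003 ]
cam_axis [317.3  93.1] 0.7 [ 0.5769 -0.2591  0.023 ]
lever_knob [391.5 104.1] 0.7 [ 0.5654 -0.3567  0.045 ]
```

View pics/w1.png

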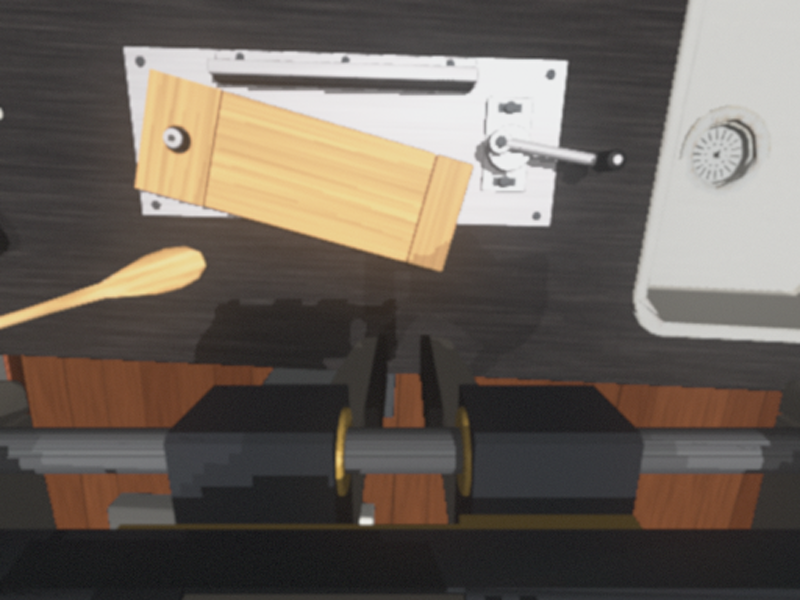

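Run:
```python
from h import *
p=np.load('p.npy',allow_pickle=True).item()
g=lambda uv,z:at(p,np.array(uv)*.64,z)[:2]
C=np.array([g(u,.003) for u in [(125,47),(567,62),(551,226),(143,215)]]);print('base',C.round(4).tolist())
# base corners local: (75,202.5),(75,-202.5),(-75,-202.5),(-75,202.5)
L=np.array([(75,202.5),(75,-202.5),(-75,-202.5),(-75,202.5)])/1e3
def fit(L,C):
    a=L-L.mean(0);b=C-C.mean(0);t=np.arctan2((a[:,0]*b[:,1]-a[:,1]*b[:,0]).sum(),(a*b).sum())
    Rm=np.array([[np.cos(t),-np.sin(t)],[np.sin(t),np.cos(t)]]);o=C.mean(0)-Rm@L.mean(0);return t,o,(C-(L@Rm.T+o)).round(4).tolist()
print(fit(L,C))
B=np.array([g(u,.021) for u in [(152,70),(472,163),(442,270),(136,186)]])
LB=np.array([(52.5,32),(52.5,-268),(-52.5,-268),(-52.5,32)])/1e3
print(B.round(4).tolist(),fit(LB,B))
print('stud',g((175,137),.036),'pivot',g((502,141),.036),'knob top',g((617,159),.058))
```

```text
base [[0.6463, 0.081], [0.6543, -0.3206], [0.5065, -0.3258], [0.4968, 0.0789]]
(np.float64(0.022361029320908294), array([ 0.57597905, -0.12163293]), [[-0.0001, -0.0015], [-0.0012, 0.0018], [0.001, -0.0001], [0.0003, -0.0002]])
[[0.6243, 0.0484], [0.5608, -0.2392], [0.4598, -0.2188], [0.5245, 0.0722]] (np.float64(-0.2178088015197288), array([0.56787509, 0.03084506]), [[-0.0017, -0.0023], [-0.0004, 0.003], [0.0011, 0.0006], [0.001, -0.0012]])
stud [0.56817573 0.02484664] pivot [ 0.57939426 -0.26160763] knob top [ 0.56732542 -0.35455391]
```

Run:
```python
from h import *
inc([.443,-.16,.017],0.022)
```

```text
pos [ 0.46   -0.1836  0.2706] yaw 0.048 inc [-0.0394 -0.061   0.634 ] turn 0.0166 dist 0.255
```

{"name": "carry_out", "arguments": {"increments": [[[-0.04, -0.06, 0.1, 0.017, 0], [-0.04, -0.06, 0.2, 0.017, 0], [-0.04, -0.06, 0.3, 0.017, 0], [-0.04, -0.06, 0.4, 0.017, 0], [-0.04, -0.06, 0.5, 0.017, 0], [-0.04, -0.06, 0.58, 0.017, 0], [-0.04, -0.06, 0.634, 0.017, 0], [-0.04, -0.06, 0.634, 0.017, 0], [-0.04, -0.06, 0.634, 0.017, 0]]]}}

```text
time: 3.7
position: [0.4433, -0.1603, 0.0175]
tcp_rot: [3.141, 0.034, 0.0]
ft_force: [0.3, 0.4, 1.0]
grip_width: 0.002
grip_force: 0.0
```

Run:
```python
from h import *
print(np.round(bot.state()['ft_force'],2))
inc([.514,-.172,.017],0.022)
```

```text
[0.32 0.37 1.04]
pos [ 0.4433 -0.1603  0.0175] yaw 0.022 inc [0.1761 0.033  0.0013] turn -0.0003 dist 0.072
```

{"name": "carry_out", "arguments": {"increments": [[[0.02, 0.003, 0, 0, 0], [0.04, 0.007, 0, 0, 0], [0.06, 0.01, 0, 0, 0], [0.08, 0.015, 0, 0, 0], [0.1, 0.019, 0, 0, 0], [0.12, 0.023, 0, 0, 0], [0.135, 0.026, 0, 0, 0], [0.15, 0.029, 0, 0, 0], [0.16, 0.03, 0, 0, 0], [0.16, 0.03, 0, 0, 0]]]}}

```text
time: 4.7
position: [0.5079, -0.1701, 0.0169]
tcp_rot: [3.141, 0.037, -0.001]
ft_force: [-2.2, -2.9, 0.7]
grip_width: 0.007
grip_force: 1.1
```

{"name": "carry_out", "arguments": {"increments": [[[0.003, 0, 0, 0, 0], [0.006, 0, 0, 0, 0], [0.006, 0, 0, 0, 0]]]}}

```text
time: 5.0
position: [0.5082, -0.17, 0.0169]
tcp_rot: [-3.141, -0.038, 0.008]
ft_force: [-10.6, -4.2, 6.4]
grip_width: 0.002
grip_force: 5.3
```

{"name": "carry_out", "arguments": {"increments": [[[0.002, 0, 0, 0, 0], [0.002, 0, 0, 0, 0], [0.002, 0, 0, 0, 0]]]}}

```text
time: 5.3
position: [0.5082, -0.17, 0.0169]
tcp_rot: [-3.141, -0.038, 0.01]
ft_force: [-13.0, -5.3, 8.2]
grip_width: 0.007
grip_force: 6.7
```

```bash
python3 w.py w2
```

```text
5.3 [ 0.5082 -0.17    0.0169] [-12.97  -5.33   8.21] 0.006876153676892123
board_tip [368.6 132.7] 0.56 [ 0.5725 -0.2348  0.012 ]
clamp [404.8 122.4] 0.83 [ 0.579 -0.26   0.003]
cam_axis [425.4 120.6] 0.7 [ 0.58   -0.2608  0.023 ]
```

View pics/w2.png

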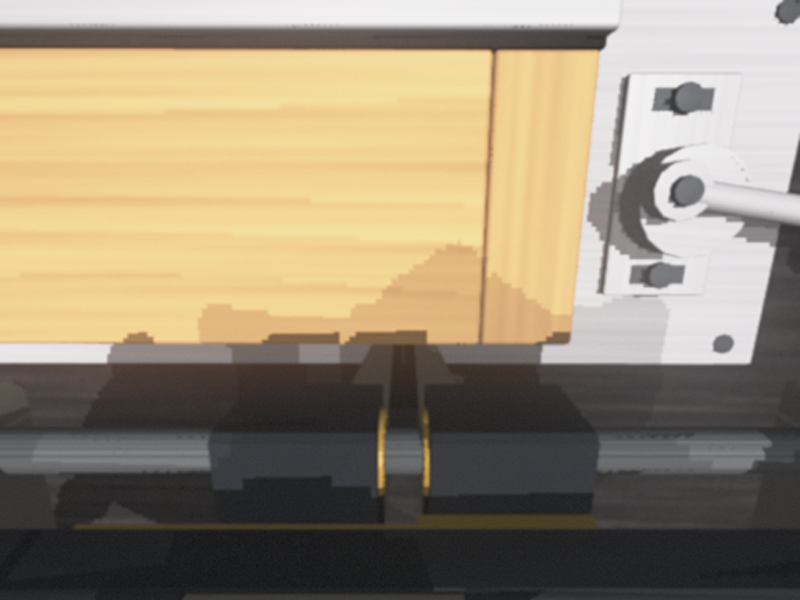

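{"name": "carry_out", "arguments": {"increments": [[[-0.05, 0, 0, 0, 0], [-0.08, 0, -0.05, 0, 0], [-0.08, 0, -0.15, -0.09, 0], [-0.08, 0, -0.25, -0.18, 30], [-0.08, 0.05, -0.35, -0.27, 30], [-0.08, 0.1, -0.4, -0.36, 30], [-0.08, 0.15, -0.4, -0.45, 30], [-0.08, 0.2, -0.4, -0.54, 30], [-0.08, 0.25, -0.4, -0.63, 30], [-0.08, 0.3, -0.4, -0.72, 30]]]}}

```text
time: 6.65
position: [0.4825, -0.2908, 0.1772]
tcp_rot: [2.627, 1.722, 0.003]
ft_force: [0.1, -0.2, 0.6]
grip_width: 0.327
grip_force: 0.0
```

{"name": "carry_out", "arguments": {"increments": [[[0, 0, 0, -0.09, 30], [0, 0, 0, -0.18, 30], [0, 0, 0, -0.18, 30]]]}}

```text
time: 6.95
position: [0.4823, -0.2902, 0.177]
tcp_rot: [2.364, 2.068, 0.002]
ft_force: [-1.2, -0.1, 0.5]
grip_width: 0.328
grip_force: 0.0
```

```bash
python3 w.py w3; python3 -c "
from h import *
print(bot.state()['joint_positions']);inc([.566,-.354,.15],1.44)"
```

```text
6.95 [ 0.4823 -0.2902  0.177 ] [-1.2  -0.15  0.55] 0.32761409490010834
board_lock [332.  143.3] 0.5 [ 0.5789 -0.2584  0.    ]
prep_board [335.5 230.2] 0.43 [ 0.5749 -0.3714  0.003 ]
board_tip [325.2 127.6] 0.77 [ 0.5692 -0.2381  0.012 ]
clamp [332.9 146.1] 0.66 [ 0.579  -0.2616  0.003 ]
cam_axis [336.9 144.5] 0.73 [ 0.5784 -0.2582  0.023 ]
lever_knob [336.  232.6] 0.8 [ 0.5648 -0.356   0.045 ]
[-7.57224312e-01  1.64271437e-01  1.68254343e+00  2.34172232e-04
  1.29460667e+00 -6.22521527e-01]
pos [ 0.4818 -0.2903  0.1771] yaw 1.436 inc [-0.1295  0.23    0.0677] turn -0.0025 dist 0.109
```

View pics/w3.png

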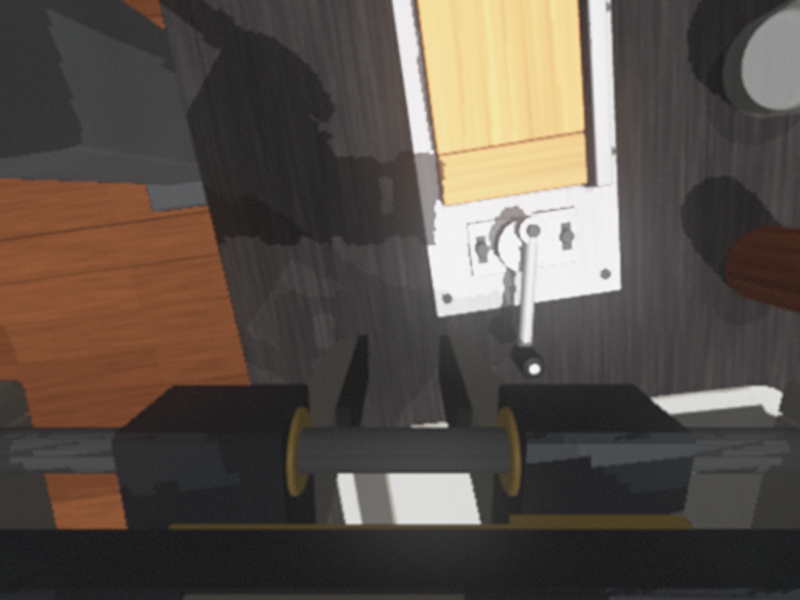

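```bash
python3 -c "
from h import *
p=np.load('p.npy',allow_pickle=True).item()
g=lambda u,v,z:at(p,np.array([u,v])*.64,z).round(4)
print('knobtop',g(534,368,.058),'pivot',g(533,231,.036),'mill',g(725,265,.0),g(725,265,.15),g(725,265,.1))
q=bot.get_image('side')
print(at(q,(239,157),0),at(q,(231,155),0),at(q,(247,155),0))
"
```

```text
knobtop [ 0.5676 -0.3545  0.058 ] pivot [ 0.5792 -0.2611  0.036 ] mill [ 0.7411 -0.3132  0.    ] [ 0.6302 -0.2737  0.15  ] [ 0.6672 -0.2869  0.1   ]
[ 0.76292438 -0.29373832  0.        ] [ 0.79450558 -0.29421741  0.        ] [ 0.74287241 -0.31623587  0.        ]
```

```bash
python3 -c "
from h import *
inc([.567,-.3545,.042],1.44)"
```

```text
pos [ 0.4818 -0.2903  0.177 ] yaw 1.436 inc [-0.1304  0.2326  0.3377] turn -0.0024 dist 0.172
```

{"name": "carry_out", "arguments": {"increments": [[[-0.05, 0.1, 0.05, 0, 34], [-0.1, 0.2, 0.1, 0, 34], [-0.13, 0.233, 0.15, 0, 34], [-0.13, 0.233, 0.18, 0, 34], [-0.13, 0.233, 0.22, 0, 34], [-0.13, 0.233, 0.26, 0, 34], [-0.13, 0.233, 0.3, 0, 34], [-0.13, 0.233, 0.338, 0, 34], [-0.13, 0.233, 0.338, 0, 34], [-0.13, 0.233, 0.338, 0, 34]]]}}

```text
time: 8.35
position: [0.567, -0.3543, 0.0417]
tcp_rot: [-2.365, -2.068, 0.0]
ft_force: [0.6, 0.1, -0.0]
grip_width: 0.373
grip_force: 0.0
```

```bash
cat > arc.py <<'E'
from h import *
import sys
# rows along the arc; a' = world lever angle from -y toward -x; args: a_end, n
s=bot.state(); P=np.array([.579,-.261]); Rt=R.from_rotvec(s['tcp_rot']).as_matrix(); y0=np.arctan2(Rt[1,0],Rt[0,0])
d=s['position'][:2]-P; a0=np.arctan2(-d[0],-d[1]); a1,n=float(sys.argv[1]),int(sys.argv[2])
print('a0',round(a0,3),'r',np.linalg.norm(d).round(4),'yaw',y0.round(3),s['position'],np.round(s['ft_force'],2))
for a in np.linspace(a0,a1,n+1)[1:]:
    X=P+.095*np.array([-np.sin(a),-np.cos(a)]); v=Rt.T@np.array([*(X-s['position'][:2]),.042-s['position'][2]])/.4
    print(np.round([*v,-((np.pi/2-a)-y0)/(np.pi/2)],4).tolist())
E
python3 arc.py .9 10
```

```text
a0 0.128 r 0.094 yaw 1.437 [ 0.56696609 -0.35425068  0.04166258] [ 0.59  0.1  -0.  ]
[-0.0018, -0.0183, -0.0008, 0.0456]
[0.0002, -0.0365, -0.0008, 0.0947]
[0.0036, -0.0545, -0.0008, 0.1439]
[0.0084, -0.0722, -0.0008, 0.193]
[0.0145, -0.0895, -0.0008, 0.2421]
[0.022, -0.1062, -0.0008, 0.2912]
[0.0307, -0.1223, -0.0008, 0.3404]
[0.0406, -0.1377, -0.0008, 0.3895]
[0.0517, -0.1523, -0.0008, 0.4386]
[0.0639, -0.166, -0.0008, 0.4877]
```

{"name": "carry_out", "arguments": {"increments": [[[-0.002, -0.018, 0, 0.045, 34], [0, -0.036, 0, 0.095, 34], [0.0035, -0.0545, 0, 0.144, 34], [0.0085, -0.072, 0, 0.193, 34], [0.0145, -0.0895, 0, 0.242, 34], [0.022, -0.106, 0, 0.291, 34], [0.031, -0.122, 0, 0.34, 34], [0.0405, -0.138, 0, 0.39, 34], [0.052, -0.152, 0, 0.439, 34], [0.064, -0.166, 0, 0.488, 34]]]}}

```text
time: 9.35
position: [0.5056, -0.3217, 0.0436]
tcp_rot: [2.964, 1.027, 0.002]
ft_force: [0.9, -2.1, -0.5]
grip_width: 0.368
grip_force: 1.0
```

```bash
python3 arc.py 1.45 8
```

```text
a0 0.88 r 0.0953 yaw 0.667 [ 0.50557555 -0.32169794  0.04358114] [ 0.9  -2.15 -0.47]
[0.0009, -0.017, 0.0039, 0.0302]
[0.0023, -0.0338, 0.0038, 0.0756]
[0.0049, -0.0505, 0.0037, 0.1209]
[0.0087, -0.067, 0.0036, 0.1663]
[0.0136, -0.0832, 0.0036, 0.2116]
[0.0197, -0.099, 0.0035, 0.257]
[0.0269, -0.1143, 0.0034, 0.3024]
[0.0351, -0.1291, 0.0034, 0.3477]
```

{"name": "carry_out", "arguments": {"increments": [[[0.001, -0.017, 0.003, 0.03, 34], [0.0025, -0.034, 0.003, 0.076, 34], [0.005, -0.0505, 0.003, 0.121, 34], [0.0085, -0.067, 0.003, 0.166, 34], [0.0135, -0.083, 0.003, 0.212, 34], [0.02, -0.099, 0.003, 0.257, 34], [0.027, -0.114, 0.003, 0.302, 34], [0.035, -0.129, 0.003, 0.348, 34], [0.035, -0.129, 0.003, 0.348, 34]]]}}

```text
time: 10.25
position: [0.4845, -0.2715, 0.0421]
tcp_rot: [3.133, 0.195, 0.003]
ft_force: [-0.1, -0.2, -0.5]
grip_width: 0.37
grip_force: 0.0
```

```bash
python3 w.py w4;python3 arc.py 1.85 16
```

```text
10.25 [ 0.4845 -0.2715  0.0421] [-0.07 -0.15 -0.47] 0.3698040332427758
board_tip [219.7  89.4] 0.65 [ 0.5707 -0.2359  0.012 ]
clamp [259.1  85. ] 0.78 [ 0.5779 -0.2613  0.003 ]
cam_axis [255.9  77.7] 0.91 [ 0.5792 -0.2591  0.023 ]
lever_knob [269.6 237.4] 0.91 [ 0.4844 -0.2794  0.045 ]
a0 1.461 r 0.0957 yaw 0.124 [ 0.4838754  -0.27148758  0.04079421] [ 0.73 -0.33  0.66]
[0.0019, -0.0057, -0.003, 0.0246]
[0.0022, -0.0115, -0.003, 0.0401]
[0.0026, -0.0173, -0.003, 0.0555]
[0.0032, -0.023, -0.003, 0.071]
[0.0039, -0.0287, -0.003, 0.0865]
[0.0048, -0.0345, -0.003, 0.102]
[0.0058, -0.0401, -0.003, 0.1174]
[0.0069, -0.0458, -0.003, 0.1329]
[0.0082, -0.0514, -0.003, 0.1484]
[0.0096, -0.057, -0.003, 0.1639]
[0.0111, -0.0626, -0.003, 0.1794]
[0.0128, -0.0681, -0.003, 0.1948]
[0.0146, -0.0736, -0.003, 0.2103]
[0.0165, -0.0791, -0.0031, 0.2258]
[0.0186, -0.0844, -0.0031, 0.2413]
[0.0208, -0.0898, -0.0031, 0.2567]
```

View pics/w4.png

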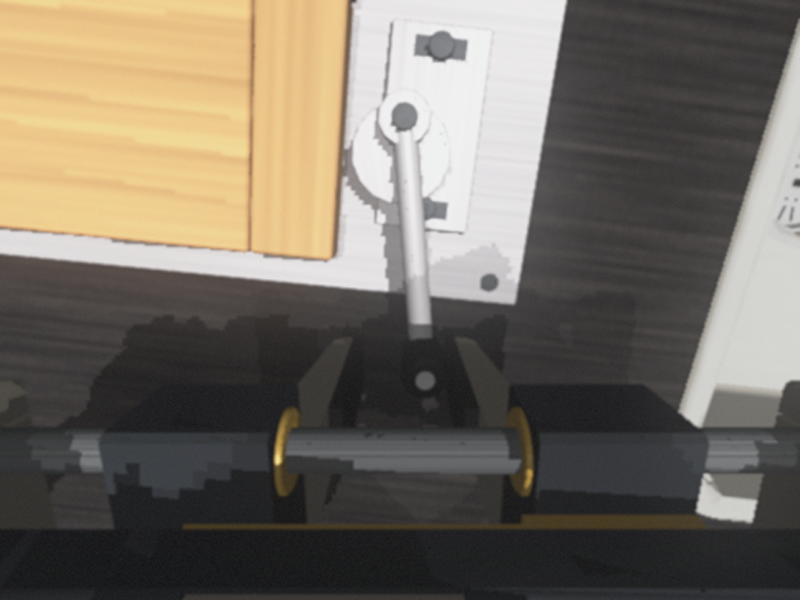

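{"name": "carry_out", "arguments": {"increments": [[[0.002, -0.006, -0.003, 0.025, 34], [0.002, -0.0115, -0.003, 0.04, 34], [0.0025, -0.017, -0.003, 0.055, 34], [0.003, -0.023, -0.003, 0.071, 34], [0.004, -0.029, -0.003, 0.086, 34], [0.005, -0.0345, -0.003, 0.102, 34], [0.006, -0.04, -0.003, 0.117, 34], [0.007, -0.046, -0.003, 0.133, 34], [0.008, -0.0515, -0.003, 0.148, 34], [0.0095, -0.057, -0.003, 0.164, 34]]]}}

```text
time: 11.6
position: [0.4845, -0.2477, 0.0418]
tcp_rot: [-3.134, 0.213, 0.0]
ft_force: [-2.1, -1.6, 0.2]
grip_width: 0.372
grip_force: 1.0
```

```bash
python3 arc.py 1.9 8
```

```text
a0 1.71 r 0.0955 yaw -0.136 [ 0.48447789 -0.24771844  0.04176342] [-2.11 -1.62  0.24]
[0.0012, -0.0056, -0.0006, 0.0175]
[0.0014, -0.0112, -0.0006, 0.0326]
[0.0018, -0.0169, -0.0006, 0.0477]
[0.0023, -0.0225, -0.0006, 0.0627]
[0.0029, -0.0281, -0.0006, 0.0778]
[0.0037, -0.0336, -0.0006, 0.0929]
[0.0045, -0.0392, -0.0006, 0.108]
[0.0056, -0.0447, -0.0006, 0.1231]
```

{"name": "carry_out", "arguments": {"increments": [[[0.001, -0.0055, 0, 0.0175, 34], [0.0015, -0.011, 0, 0.033, 34], [0.002, -0.017, 0, 0.048, 34], [0.0025, -0.0225, 0, 0.063, 34], [0.0025, -0.0225, 0, 0.063, 34]]]}}

```text
time: 12.1
position: [0.4869, -0.2387, 0.0417]
tcp_rot: [-3.12, 0.366, -0.0]
ft_force: [0.0, -1.2, 0.3]
grip_width: 0.371
grip_force: 0.1
```

```bash
python3 arc.py 2.0 8
```

```text
a0 1.809 r 0.0948 yaw -0.233 [ 0.48691282 -0.23865244  0.04171498] [ 0.01 -1.17  0.31]
[-0.0005, -0.0057, -0.0007, 0.0182]
[-0.0003, -0.0113, -0.0007, 0.0334]
[0.0001, -0.017, -0.0007, 0.0486]
[0.0006, -0.0227, -0.0007, 0.0638]
[0.0012, -0.0283, -0.0007, 0.079]
[0.002, -0.0339, -0.0007, 0.0942]
[0.0029, -0.0395, -0.0007, 0.1094]
[0.0039, -0.0451, -0.0007, 0.1246]
```

{"name": "carry_out", "arguments": {"increments": [[[-0.0005, -0.0055, 0, 0.018, 34], [-0.0005, -0.0115, 0, 0.033, 34], [0, -0.017, 0, 0.049, 34], [0.0005, -0.0225, 0, 0.064, 34], [0.0005, -0.0225, 0, 0.064, 34]]]}}

```text
time: 12.6
position: [0.4893, -0.2301, 0.0419]
tcp_rot: [-3.098, 0.522, -0.0]
ft_force: [0.4, 0.3, -0.2]
grip_width: 0.368
grip_force: 0.0
```

```bash
python3 arc.py 2.1 8
```

```text
a0 1.902 r 0.0949 yaw -0.334 [ 0.48926012 -0.23011545  0.04186991] [ 0.4   0.29 -0.21]
[-0.0002, -0.0059, -0.0003, 0.0142]
[0.0, -0.0117, -0.0003, 0.03]
[0.0004, -0.0176, -0.0003, 0.0457]
[0.0009, -0.0234, -0.0003, 0.0615]
[0.0015, -0.0293, -0.0003, 0.0772]
[0.0023, -0.0351, -0.0003, 0.0929]
[0.0032, -0.0409, -0.0003, 0.1087]
[0.0043, -0.0467, -0.0003, 0.1244]
```

{"name": "carry_out", "arguments": {"increments": [[[0, -0.006, 0, 0.014, 34], [0, -0.0115, 0, 0.03, 34], [0.0005, -0.0175, 0, 0.046, 34], [0.001, -0.0235, 0, 0.061, 34]]]}}

```text
time: 13.0
position: [0.4923, -0.2224, 0.0419]
tcp_rot: [3.067, -0.671, -0.0]
ft_force: [-2.1, -5.0, -1.2]
grip_width: 0.367
grip_force: 3.2
```

```bash
python3 arc.py 2.2 8; python3 w.py w5 | tail -6; python3 -c "
from h import *
print(np.round(bot.state()['ft_force'],2))"
```

```text
a0 1.989 r 0.0949 yaw -0.431 [ 0.49232593 -0.22244765  0.04187581] [-2.05 -4.97 -1.21]
[-0.0003, -0.0062, -0.0003, 0.0089]
[-0.0002, -0.0125, -0.0003, 0.0257]
[0.0002, -0.0187, -0.0003, 0.0424]
[0.0007, -0.025, -0.0004, 0.0592]
[0.0013, -0.0312, -0.0004, 0.076]
[0.0022, -0.0374, -0.0004, 0.0927]
[0.0031, -0.0436, -0.0004, 0.1095]
[0.0043, -0.0497, -0.0004, 0.1263]
13.0 [ 0.4923 -0.2224  0.0419] [-2.05 -4.97 -1.21] 0.3669972480305977
board_tip [225.9 107.3] 0.98 [ 0.5728 -0.2362  0.012 ]
clamp [252.5  83. ] 0.7 [ 0.5804 -0.2592  0.003 ]
cam_axis [252.4  77.7] 0.56 [ 0.5805 -0.2597  0.023 ]
lever_knob [270.5 235.7] 0.79 [ 0.4893 -0.23    0.045 ]
[-2.03 -5.11 -1.04]
```

View pics/w5.png

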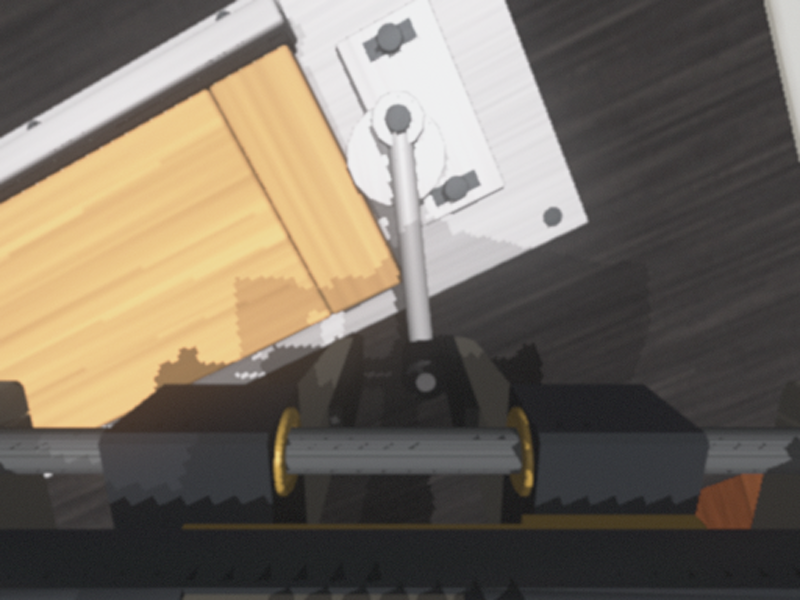

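{"name": "carry_out", "arguments": {"increments": [[[0, 0, 0, 0, 34], [0, 0, 0, 0, 34], [0, 0, 0, 0, 34]]]}}

```text
time: 13.65
position: [0.4924, -0.2221, 0.0419]
tcp_rot: [3.069, -0.669, 0.0]
ft_force: [-1.6, -5.5, 0.2]
grip_width: 0.373
grip_force: 2.6
```

{"name": "carry_out", "arguments": {"increments": [[[0, 0.007, 0, 0, 34], [0, 0.014, 0, 0, 34], [0, 0.019, 0, 0, 34], [0, 0.019, 0, 0, 34], [0, 0.019, -0.05, 0, 34], [0, 0.019, -0.12, 0, 34], [0, 0.019, -0.2, 0, 34], [0, 0.019, -0.3, 0, 34], [0, 0.019, -0.35, 0, 34], [0, 0.019, -0.35, 0, 34]]]}}

```text
time: 14.65
position: [0.4913, -0.2299, 0.1856]
tcp_rot: [3.067, -0.668, 0.011]
ft_force: [-0.5, -0.9, 1.1]
grip_width: 0.37
grip_force: 0.0
```

```bash
python3 w.py w6
```

```text
14.65 [ 0.4913 -0.2299  0.1856] [-0.49 -0.9   1.14] 0.3702521156213323
prep_board [ 57.1 209.4] 0.81 [0.5653 0.0273 0.003 ]
board_tip [232.6 118.5] 0.58 [ 0.5726 -0.2344  0.012 ]
clamp [248.3 104.7] 0.75 [ 0.5797 -0.258   0.003 ]
cam_axis [250.6 103. ] 0.85 [ 0.5787 -0.2612  0.023 ]
lever_knob [257.2 189.6] 0.92 [ 0.4885 -0.2281  0.045 ]
```

View pics/w6.png

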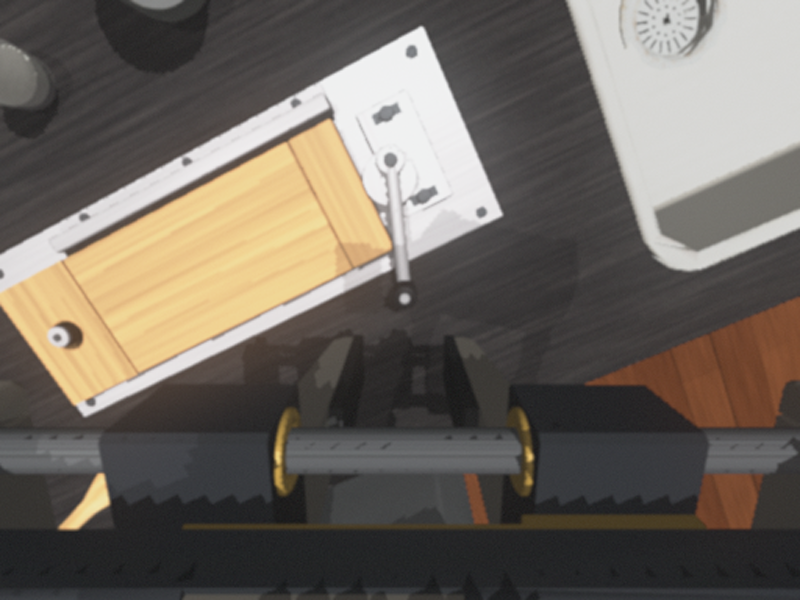

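```bash
python3 -c "
from h import *
F=[]
for i in range(16):
    bot.get_image('wrist'); F.append(bot.state()['ft_force'])
F=np.array(F);print(F.mean(0).round(2),F.std(0).round(2));print(F[::3].round(2))
p=bot.get_image('wrist');g=lambda u,v,z:at(p,np.array([u,v])*.64,z)[:2].round(4)
print('board rear',g(63,263,.021),g(333,121,.021),'front',g(82,410,.021) ,g(392,250,.021),'stud',g(62,336,.036))"
```

```text
[-0.04 -0.21 -0.02] [0.46 0.49 0.44]
[[ 0.42  0.13  0.13]
 [ 0.12  0.19 -0.08]
 [ 0.11 -0.24 -0.36]
 [-0.13  0.61  0.61]
 [-0.4   0.24 -0.45]
 [-0.62  0.34  0.3 ]]
board rear [6.127e-01 3.000e-04] [ 0.6171 -0.233 ] front [0.5037 0.0589] [ 0.5171 -0.2324] stud [0.5638 0.022 ]
```

```bash
python3 -c "
from h import *
print(bot.close_job())"
```

```text
the job is handed in; nothing more can be done
None
```

I pushed the board flush along the rear rail and turned the lever until the push at the knob read about 5.3 N (noise about 0.5 N; snug is 4.5 to 6.5 N). The lever stayed put when released, I saw nothing around it disturbed, and the job was handed in at about 15.5 s; no verdict came back.

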